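Set the tray cradle's short stop one hole out and hold its pin home

TASK

On the tray cradle, one of the two sliding stops is locked one hole too far back, so the wooden tray will not fit. Pull up that stop's sprung knob, slide the stop to the next hole towards the front so that it is level with the other stop, let the pin go fully home in that hole, and finish while still holding the knob with the pin home: do not let go. Leave the other stop and the things standing round the cradle where they are.

Things in the scene. Friction and masses are not known exactly. Their poses are not given: they have to be found in the camera images.
- cradle: fixed tray cradle, 250 mm wide (its y), 265 mm deep (its x), on 14 mm rubber legs: two wooden cross feet, a wooden back fence (top 69 mm above the counter) at its +x end, two parallel metal rails along its x at y = +85 and -85 mm. Origin under its middle, 11 mm above the counter; +x points to the fence (back), -x to the open front. All z given here are heights above the counter
- rail_short: the rail (left or right) that carries the stop to be moved: 20 mm wide, 250 mm long, top at z = 55 mm, with four 10 mm round holes 40 mm apart at its x = +30, -10, -50, -90 mm. Origin under the middle of the rail, 11 mm above the counter, axes parallel to the cradle's
- rail_other: the other fixed rail, of the same shape, whose stop is already set right. Origin and axes alike
- short_slide (a joint): stop to be moved: place along its rail, m. About 0 at the start (pin in hole x = -10 mm), grows towards the front (cradle -x); 0.040 is the next hole, level with the other stop. A metal sleeve 52 x 34 mm, top z = 63.5 mm, with a 60 mm wide cross plate at its back end, top z = 71.5 mm. Slides with about 1 N friction once the pin is out; about 1 mm play when locked
- short_pin (a joint): height of that stop's lock pin and knob, m: 0 fully home in a hole, 0.016 fully pulled up. The pin (8 mm, round tip) is clear of the hole above 0.008 and rides on the rail at 0.008 between holes. A spring pushes it down with about 4 N when home and 6 N when pulled
- short_knob: round black knob of the lock pin to be pulled, 24 mm diameter, 26 mm high, standing upright above the sleeve; origin at the centre of its underside, which is at z = 75 mm with the pin home. Only the knob stands above z = 72 mm there, so it can be gripped from above at any yaw
- short_knob_top (a point): centre of the top face of that knob, z = 101 mm with the pin home
- other_slide (a joint): position of the other stop along its rail, m: 0 at the start (pin in the hole at cradle x = -50 mm); it must stay there
- other_pin (a joint): height of the other stop's lock pin, m: 0 fully home; it must stay so
- other_knob_top (a point): centre of the top face of the other stop's knob (same shape)
- wood_tray: bystander: dark wooden tray, 150 x 225 x 18 mm, lying on the counter to the left of the cradle; origin at the centre of its underside
- jam: bystander: jam jar, 62 mm wide, 85 mm high, upright; origin at the centre of its underside
- bell: bystander: counter bell, 83 mm wide, 62 mm high; origin at the centre of its underside

How it is judged:
By the outcome, as a careful person would: the job done as asked, in the order asked, and still so for the second after the job is handed in, while the arm keeps its last pose, push and grip.
It also fails if it takes over 29 s, if anything falls off the work surface, if the arm or the gripper's body presses on something with over 40 N, if the wrist force passes 120 N, or if a joint passes its speed limit or range.

ROBOT

A 6-joint arm with a two-finger parallel gripper is mounted at the origin on a cart in front of the work surface, level with it; the furniture and walls round the work are solid. World frame = base frame: x ahead of the robot, y to its left, z up, the work surface at z = 0. Lengths are in mm, angles in degrees, forces in N, time in s.
With the tool pointing down it reaches from about 300 to 850 mm from the base axis. Payload 4.2 kg.
Tool frame: the origin (TCP) lies at the very end of the fingers, on their centre line; the grasp point (between the pads) lies env.grip_point_offset behind it (env.grip_point_offset is the distance from the TCP to the grasp point, in mm); z points along the fingers, y is the direction in which the jaws open and shut (so a half turn about z gives the same grasp; the last joint's range is limited). The gripper opens to 91 mm and grips with 3 to 60 N. Pads are 32 mm wide; open, the fingers measure 118 mm over their backs; the gripper's body (76 mm by 178 mm) begins 60 mm behind the grasp point.
Start: joints at [68.526, 18.312, 89.639, -0, 72.044, -1.146], TCP at [199.761, 539.206, 177.176] pointing down, gripper open.
Joint ranges: [-177.97, 177.97], [-48.28, 115.42], [12.27, 149.76], [-77.06, 257.06], [2.81, 150.46], [-146.56, 146.56]. Speed limits (degrees/s): [147.25, 147.25, 180, 180, 180, 180].

INTERFACE

Orientations are given as [roll, pitch, yaw] about the fixed x, y, z axes, in that order (R = Rz(yaw) Ry(pitch) Rx(roll)).
In Python, from workcell import env, grab_frame, camera_params gives the robot as it stands. The module is installed in compiled form; this text tells all that it offers.
- The arm moves only by the shell command python3 -m creep 'ROWS' [OPENING] [FORCE]. ROWS is a JSON object of lists of equal length, an entry for each row: "offset": the shift along the tool's x, y, z in m, a list of three; "rotation": the turn, a rotation vector about the tool's x, y, z in degrees, a list of three. A call has 1 to 5 rows; each row shifts and turns the commanded pose from where the row before left it, along the tool's axes as they then stand; what a row does not reach is not made up. A row lasts 1/8 s, in which the tool goes at most 62.5 mm and 10.7 degrees, less where a joint would pass 70% of its speed; a pose out of reach is approached as far as the arm can. A call is refused whole if a number of a shift passes 0.0625 or a number of a turn 10.7, either way. A call with a gripper value outside its range is refused whole. OPENING is the closure, from 0 (fully open) to 1 (shut), set as the call begins (- or left out, the last holds). The fingers move at their own pace and stop on an object; FORCE is the grip in N (left out, the last holds). Time passes only in rows, so rows that do not move let the fingers close. It gives the time, the measured TCP pose, the force and the opening at its end, in the units of the state.
- env.state(): the state, without advancing time (a new reading comes with each control period).
- grab_frame(name): name is "side" or "top" or "wrist"; returns the picture (384x512x3 uint8, red, green, blue); there is no depth.
- camera_params(name): a dict with "mtx" (3x3 intrinsics, pixels), "R" (3x3) and "t" (3): a world point X has camera coordinates R X + t. Camera axes: x right, y down, z forward; pixel columns grow to the right and rows downward; lengths in mm; the calibration is good to about 2 mm. The wrist camera is an equidistant fisheye: a pixel r from the principal point sees the ray r / f radians off the axis. A picture is of the moment at which its call begins: read the wrist's pose just before it. camera_params takes no time and is no camera call; for the wrist camera it gives the pose at the moment of the call.
- env.job_done(): hands the job in, once; it reports no verdict.
The state is a dict: "time_s": time; "qpos": joint angles; "qvel": joint speeds; "effort": joint torques, N m; "ee_pos": TCP position; "ee_rot": TCP orientation; "force": force on the tool from outside, world axes, zero at the start; "torque": the same for the moment, N m; "gripper_width": finger opening in mm.
Only numpy, scipy, OpenCV 4.12 (cv2) and the standard library are available. Lean on these libraries where they do the work, as an engineer would, in place of code of your own. Each camera call takes 0.05 s, during which the arm holds its last target.

## Working session

There is one attempt and no reset: what is moved stays moved. The work goes in short steps, Python scripts to look and compute and a shell command to move; the robot and the scene stay as the last step left them, time stands still between calls to the robot, and variables do not carry over. Pictures are saved under pics/ and viewed, and the job is handed in when it is done.

```bash
mkdir -p pics; python3 - <<'E'
from workcell import env, grab_frame, camera_params
import cv2
print(env.state(), env.grip_point_offset)
for n in ("side","top","wrist"):
    p=camera_params(n); print(n,p)
    cv2.imwrite(f"pics/{n}0.png",grab_frame(n)[:,:,::-1])
E
```

```text
{'time_s': 0.0, 'qpos': array([ 6.85259455e+01,  1.83511267e+01,  8.97046702e+01, -7.41907682e-04,
        7.20443093e+01, -1.14691900e+00]), 'qvel': array([-0.0241662 ,  0.01513228, -0.02992109,  0.08066371,  0.03049101,
       -0.00117078]), 'effort': array([ 4.54175824e-04, -4.12460411e+01, -2.31977051e+01,  7.27524748e-02,
        4.56566561e-02, -1.40159282e-04]), 'ee_pos': array([199.55159799, 538.66613136, 176.3372586 ]), 'ee_rot': array([-1.79899900e+02, -1.29851138e-03,  1.59673093e+02]), 'force': array([-0.02429931, -0.16901039, -0.40719651]), 'torque': array([-0.00202777, -0.00129225,  0.07555491]), 'gripper_width': 91.23988272000003} 18.8
side {'mtx': array([[486.75155582,   0.        , 251.67767494],
       [  0.        , 486.75155582, 192.53239338],
       [  0.        ,   0.        ,   1.        ]]), 'R': array([[ 0.87200359, -0.48933479, -0.01269625],
       [-0.29786525, -0.50986188, -0.80704223],
       [ 0.38844051,  0.70752549, -0.59035722]]), 't': array([-453.1129709 ,  221.01359714, 1524.04221672])}
top {'mtx': array([[459.20095271,   0.        , 252.56549551],
       [  0.        , 459.20095271, 195.96136985],
       [  0.        ,   0.        ,   1.        ]]), 'R': array([[-0.00564605, -0.99985557,  0.01603028],
       [-0.99795853,  0.00461409, -0.06369844],
       [ 0.06361527, -0.0163572 , -0.99784044]]), 't': array([ -22.42787818,  538.57085174, 1340.38141027])}
wrist {'mtx': array([[297.31863964,   0.        , 253.45691334],
       [  0.        , 297.31863964, 191.7598099 ],
       [  0.        ,   0.        ,   1.        ]]), 'R': array([[ 0.34640794,  0.93808341, -0.00102553],
       [ 0.90393852, -0.33350652,  0.26770982],
       [ 0.25079212, -0.09366382, -0.96349904]]), 't': array([-575.81110414,  -30.64729388,  390.2416299 ])}
```

View pics/side0.png

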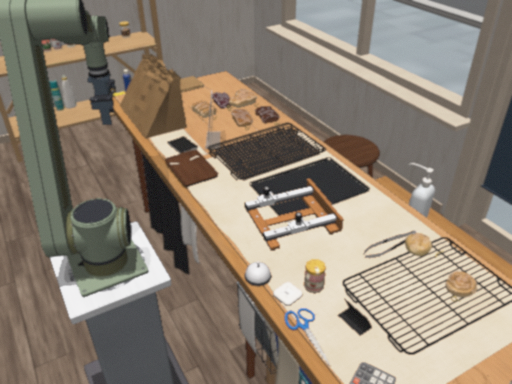

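View pics/top0.png

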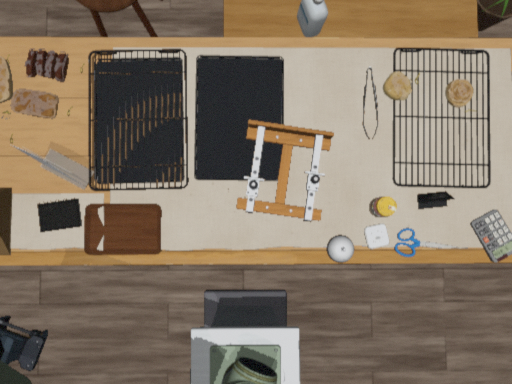

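View pics/wrist0.png

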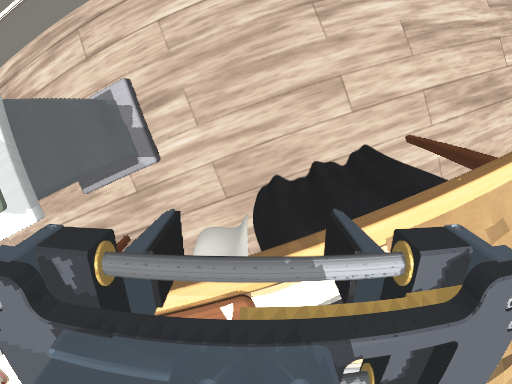

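```bash
python3 - <<'E'
import cv2
a=cv2.imread("pics/top0.png")[110:230,220:350]
cv2.imwrite("pics/topz.png",cv2.resize(a,None,fx=5,fy=5,interpolation=cv2.INTER_CUBIC))
a=cv2.imread("pics/side0.png")[170:255,235:355]
cv2.imwrite("pics/sidez.png",cv2.resize(a,None,fx=6,fy=6,interpolation=cv2.INTER_CUBIC))
E
```

```text
(no output)
```

View pics/topz.png

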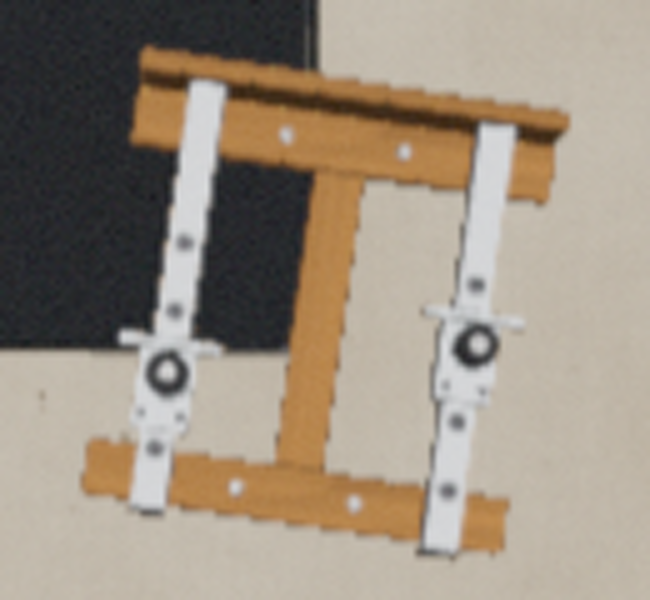

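View pics/sidez.png

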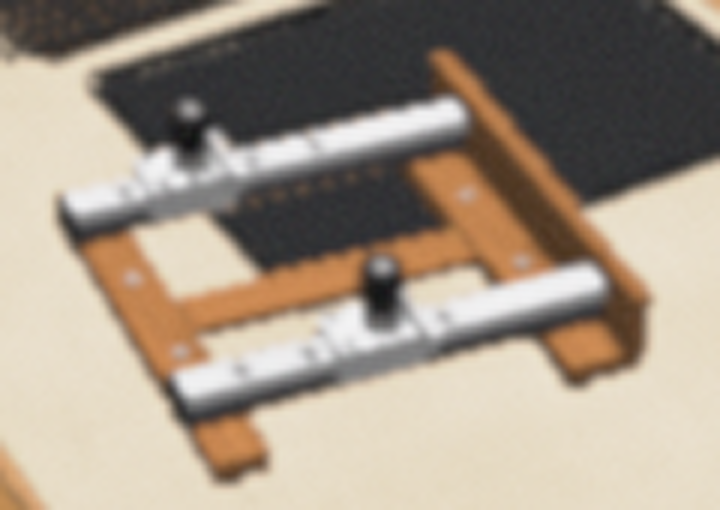

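```bash
cat > h.py <<'E'
import numpy as np
from workcell import env, grab_frame, camera_params
def ray(p,uv,z):
    K,R,t=p["mtx"],np.array(p["R"]),np.array(p["t"])
    c=-R.T@t; d=R.T@np.linalg.inv(K)@np.array([uv[0],uv[1],1.]); return c+d*(z-c[2])/d[2]
def proj(p,X):
    c=p["R"]@np.array(X)+p["t"]; q=p["mtx"]@c; return q[:2]/q[2]
def projw(p,X):
    c=p["R"]@np.array(X)+p["t"]; th=np.arctan2(np.hypot(c[0],c[1]),c[2]); n=c[:2]/np.hypot(c[0],c[1])
    return p["mtx"][0,0]*th*n+p["mtx"][:2,2]
E
python3 - <<'E'
from h import *
p=camera_params("top")
f=lambda u,v:(220+(u+.5)/5-.5,110+(v+.5)/5-.5)
H=[((476,285),(30,-85)),((456,422),(-50,-85)),((448,491),(-90,-85)),((184,242),(30,85)),((174,311),(-10,85)),((154,448),(-90,85))]
W=np.array([ray(p,f(*a),55)[:2] for a,_ in H]); L=np.array([b for _,b in H],float)
Wc,Lc=W-W.mean(0),L-L.mean(0)
M=Lc.T@Wc; th=np.arctan2(M[0,1]-M[1,0],M[0,0]+M[1,1])
R=np.array([[np.cos(th),-np.sin(th)],[np.sin(th),np.cos(th)]])
o=W.mean(0)-R@L.mean(0)
print("yaw",np.degrees(th),"o",o,"res",(W-(L@R.T+o)).round(1).tolist())
for n,l in (("short",(-10,-85)),("goal",(-50,-85)),("other",(-50,85))):
    w=R@np.array(l)+o; print(n,w)
    for c in("top","side"):
        q=proj(camera_params(c),[*w,101]); print(c,q, ((q-[220,110]+.5)*5-.5) if c=="top" else ((q-[235,170]+.5)*6-.5))
E
```

```text
yaw -8.590265552418073 o [ 603.16088055 -116.08418344] res [[0.2, -0.5], [-0.1, 0.2], [-0.3, -0.6], [0.4, 0.2], [-0.1, 0.3], [-0.1, 0.3]]
short [ 580.57683778 -198.63696057]
top [315.18586221 178.6771103 ] [477.92931105 345.3855515 ]
side [298.50882146 213.84663971] [383.55292878 265.57983826]
goal [ 541.02556688 -192.66226643]
top [313.24644005 192.84312417] [468.23220023 416.21562087]
side [287.00941399 216.76485851] [314.55648392 283.08915106]
other [566.41801696 -24.5693651 ]
top [252.76665049 184.00024568] [165.83325245 372.00122842]
side [266.72821966 187.66008823] [192.86931795 108.46052937]
```

The right-hand stop is the one set too far back: it has one open hole behind it and two in front. Its knob top is at about (580, -199) and the cradle yaw is about -8.6°. I'll move to a hover above it.

```bash
python3 -m creep '{"offset":[[-0.0438,-0.04,0],[-0.0438,-0.04,0],[-0.0438,-0.04,0],[-0.0438,-0.04,0],[-0.0438,-0.04,0]],"rotation":[[0,0,0],[0,0,0],[0,0,0],[0,0,0],[0,0,0]]}'
```

```text
time_s: 0.78
ee_pos: [336.1, 273.8, 177.1]
ee_rot: [180.0, 0.0, 159.7]
force: [1.2, 0.2, 0.6]
gripper_width: 91.4
```

```bash
python3 -m creep '{"offset":[[-0.0438,-0.04,0],[-0.0438,-0.04,0],[-0.0438,-0.04,0],[-0.0438,-0.04,0],[-0.0438,-0.04,0]],"rotation":[[0,0,9.78],[0,0,0],[0,0,0],[0,0,0],[0,0,0]]}'
```

```text
time_s: 1.4
ee_pos: [434.4, -5.3, 177.2]
ee_rot: [180.0, 0.0, 149.9]
force: [0.2, 0.7, 0.2]
gripper_width: 91.8
```

```bash
python3 -m creep '{"offset":[[-0.0558,-0.0236,0],[-0.0558,-0.0236,0],[-0.0558,-0.0236,0],[-0.0558,-0.0236,0],[0,0,0]],"rotation":[[0,0,0],[0,0,0],[0,0,0],[0,0,0],[0,0,9.78]]}' && python3 -m creep '{"offset":[[0,0,0],[0,0,0],[0,0,0],[0,0,0],[0,0,0]],"rotation":[[0,0,9.78],[0,0,9.78],[0,0,9.78],[0,0,9.78],[0,0,9.78]]}' && python3 -m creep '{"offset":[[0,0,0],[0,0,0]],"rotation":[[0,0,9.78],[0,0,0]]}'
python3 - <<'E'
from h import *
import cv2
s=env.state(); print(s["ee_pos"],s["ee_rot"],s["qpos"].round(1))
p=camera_params("wrist"); im=grab_frame("wrist")
print(projw(p,[580.5,-198.6,101]),projw(p,[566.4,-24.6,101]))
cv2.imwrite("pics/w1.png",im[:,:,::-1])
E
```

```text
time_s: 2.02
ee_pos: [581.5, -200.6, 175.4]
ee_rot: [-180.0, -0.0, 139.6]
force: [-0.6, 0.5, 0.1]
gripper_width: 90.9
time_s: 2.65
ee_pos: [579.6, -197.0, 176.7]
ee_rot: [-180.0, -0.0, 90.9]
force: [-0.1, 0.3, -0.4]
gripper_width: 90.8
time_s: 2.9
ee_pos: [579.6, -197.0, 176.8]
ee_rot: [-180.0, -0.0, 81.5]
force: [-0.6, 0.1, -0.6]
gripper_width: 91.0
[ 579.64991949 -196.99309949  176.76430879] [-1.79958500e+02 -1.38252444e-02  8.15496620e+01] [-19.8  21.7  84.5   0.   73.8 -11.4]
[254.18963321 191.60546076] [212.81661715  19.12214976]
```

View pics/w1.png

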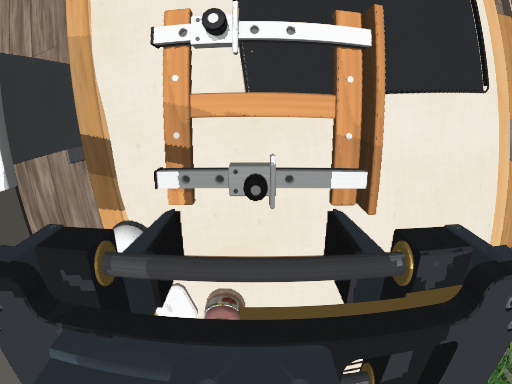

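```bash
python3 - <<'E'
import cv2
a=cv2.imread("pics/w1.png")[130:230,200:330]
cv2.imwrite("pics/w1z.png",cv2.resize(a,None,fx=6,fy=6,interpolation=cv2.INTER_CUBIC))
from h import *
p=camera_params("wrist"); print(-p["R"].T@p["t"])
for z in(101,75): print(z,(projw(p,[580.5,-198.6,z])-[200,130]+.5)*6-.5)
for w in ([580.5,-208.6,101],[590.5,-198.6,101]): print((projw(p,w)-[200,130]+.5)*6-.5)
E
```

```text
[ 591.43681353 -121.02394861  384.0363297 ]
101 [327.4141727  371.96926904]
75 [327.21714015 333.15692495]
[336.104479   429.35840507]
[387.57395867 363.48518649]
```

View pics/w1z.png

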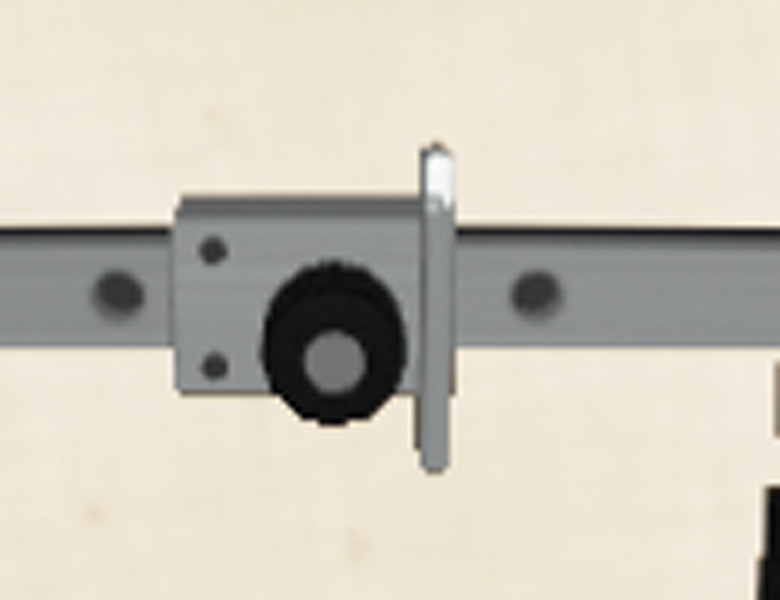

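The wrist view puts the knob top at about (581.9, -197). That agrees with the top camera to within 2 mm. I'll shift 1.8 mm and go down part way.

```bash
python3 -m creep '{"offset":[[0,0.0018,0.03],[0,0,0.03],[0,0,0]],"rotation":[[0,0,0],[0,0,0],[0,0,0]]}'
python3 - <<'E'
from h import *
import cv2
s=env.state(); print(s["ee_pos"],s["ee_rot"])
p=camera_params("wrist"); im=grab_frame("wrist")
q=s["ee_pos"]; print(q)
for w in ([*q[:2],101],[q[0],q[1]-10,101],[q[0]+10,q[1],101]): print((projw(p,w)-[180,170]+.5)*4-.5)
cv2.imwrite("pics/w2.png",cv2.resize(im[170:300,160:350,::-1],None,fx=4,fy=4,interpolation=cv2.INTER_CUBIC))
for w in ([*q[:2],101],[q[0],q[1]-10,101],[q[0]+10,q[1],101]): print((projw(p,w)-[160,170]+.5)*4-.5)
E
```

```text
time_s: 3.32
ee_pos: [579.8, -196.7, 114.8]
ee_rot: [-179.7, -0.1, 81.5]
force: [-1.0, -0.1, -0.2]
gripper_width: 91.4
[ 579.77096464 -196.65559652  114.75656369] [-1.79674156e+02 -6.87097379e-02  8.15447191e+01]
[ 579.77096464 -196.65559652  114.75656369]
[293.54844553 164.92326105]
[300.90060271 211.77460341]
[343.9457476  157.95469627]
[373.54844553 164.92326105]
[380.90060271 211.77460341]
[423.9457476  157.95469627]
```

View pics/w2.png

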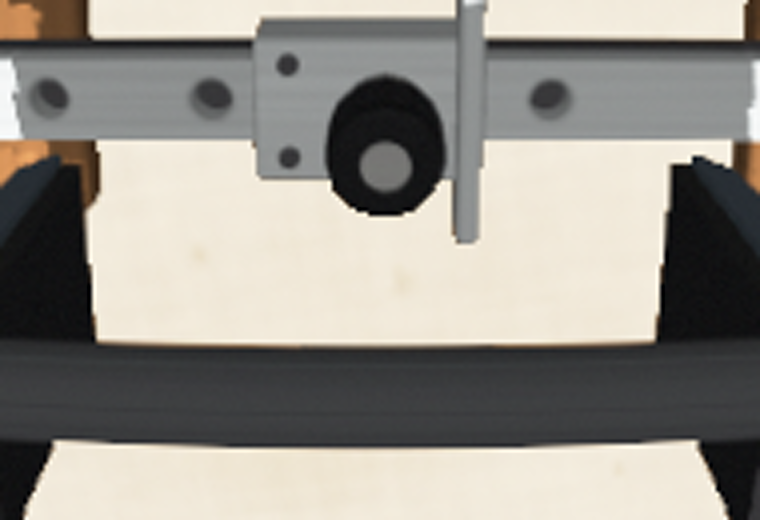

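```bash
python3 -m creep '{"offset":[[0,0.0022,0.015],[0,0,0.015],[0,0,0.007],[0,0,0]],"rotation":[[0,0,0],[0,0,0],[0,0,0],[0,0,0]]}'
python3 - <<'E'
from h import *
import cv2
s=env.state(); print(s["ee_pos"],s["ee_rot"])
p=camera_params("wrist"); im=grab_frame("wrist")
q=s["ee_pos"]
cv2.imwrite("pics/w3.png",cv2.resize(im[170:300,160:350,::-1],None,fx=4,fy=4,interpolation=cv2.INTER_CUBIC))
for w in ([*q[:2],101],[q[0],q[1]-10,101],[q[0]+10,q[1],101]): print((projw(p,w)-[160,170]+.5)*4-.5)
s=grab_frame("side")[160:270,225:365,::-1]
cv2.imwrite("pics/s3.png",cv2.resize(s,None,fx=5,fy=5,interpolation=cv2.INTER_CUBIC))
E
```

```text
time_s: 3.88
ee_pos: [583.3, -197.5, 79.4]
ee_rot: [-179.9, -0.0, 81.4]
force: [-0.1, -0.1, -0.9]
gripper_width: 91.0
[ 583.34608077 -197.48600097   79.36587038] [-1.79916966e+02 -2.23561051e-02  8.14383242e+01]
[372.50807359 233.77518453]
[381.17902901 286.84515267]
[431.3133213  225.60326788]
```

View pics/w3.png

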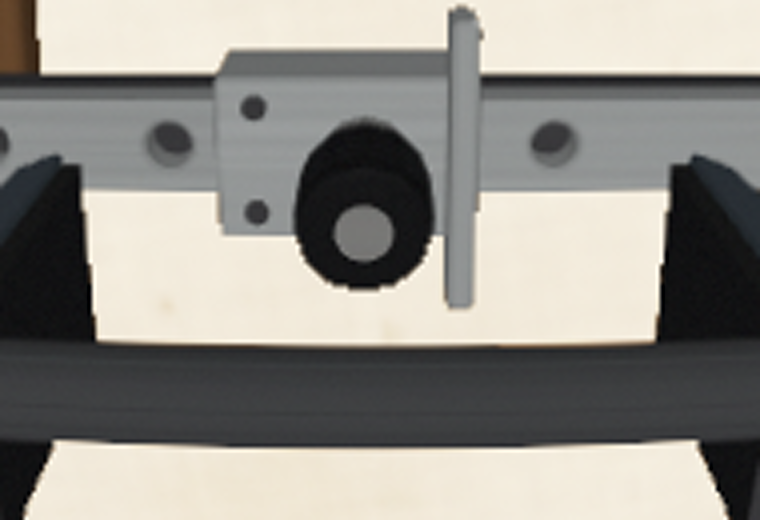

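View pics/s3.png

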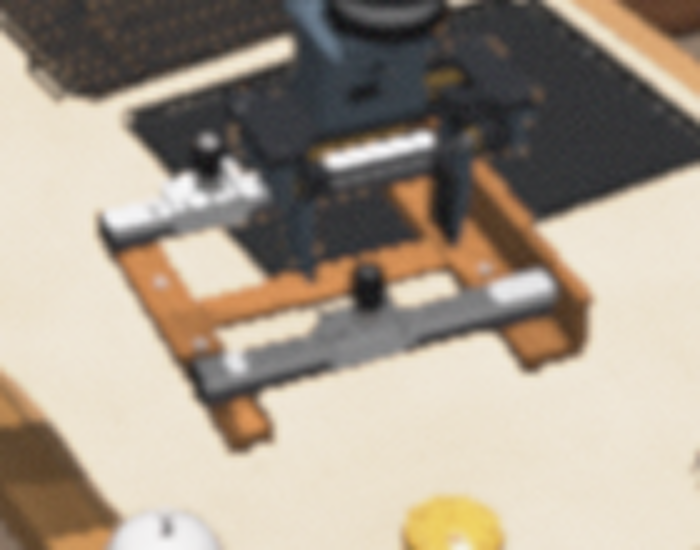

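```bash
python3 - <<'E'
from h import *
p=camera_params("wrist"); ps=camera_params("side")
s=env.state(); q=s["ee_pos"]; print(s["time_s"],q)
a=np.radians(81.44); X=np.array([np.cos(a),np.sin(a),0]); Y=np.array([np.sin(a),-np.cos(a),0])
for y in(-46,0,46):
  for x in (-16,0,16):
    for z in(0,19,50):
      w=q+X*x+Y*y+[0,0,z]
      print(y,x,z,((projw(p,w)-[160,170]+.5)*4-.5).round(),((proj(ps,w)-[225,160]+.5)*5-.5).round())
print(((proj(ps,[582,-197,101])-[225,160]+.5)*5-.5).round())
E
```

```text
3.975 [ 584.05677859 -197.76899726   80.35970183]
-46 -16 0 [134. 265.] [317. 326.]
-46 -16 19 [115. 308.] [318. 303.]
-46 -16 50 [ 76. 395.] [319. 264.]
-46 0 0 [129. 188.] [306. 311.]
-46 0 19 [108. 225.] [307. 288.]
-46 0 50 [ 65. 303.] [309. 249.]
-46 16 0 [124. 106.] [296. 296.]
-46 16 19 [101. 138.] [297. 273.]
-46 16 50 [ 55. 203.] [298. 234.]
0 -16 0 [373. 268.] [383. 309.]
0 -16 19 [373. 312.] [384. 285.]
0 -16 50 [372. 402.] [386. 247.]
0 0 0 [373. 189.] [372. 294.]
0 0 19 [373. 228.] [373. 271.]
0 0 50 [372. 308.] [375. 232.]
0 16 0 [373. 107.] [361. 279.]
0 16 19 [373. 139.] [363. 256.]
0 16 50 [372. 206.] [365. 218.]
46 -16 0 [612. 266.] [448. 292.]
46 -16 19 [631. 309.] [449. 269.]
46 -16 50 [669. 395.] [453. 230.]
46 0 0 [617. 188.] [436. 277.]
46 0 19 [638. 226.] [438. 254.]
46 0 50 [680. 303.] [441. 216.]
46 16 0 [623. 107.] [425. 263.]
46 16 19 [645. 138.] [427. 240.]
46 16 50 [690. 204.] [430. 202.]
[370. 269.]
```

```bash
python3 - <<'E'
from h import *
import cv2
im=grab_frame("wrist")[130:384,:,::-1]
g=lambda a:(255*(a/255.)**.5).astype('uint8')
cv2.imwrite("pics/w4.png",cv2.resize(g(im),(800,397)))
s=grab_frame("side")[155:225,260:340,::-1]
cv2.imwrite("pics/s4.png",cv2.resize(g(s),None,fx=8,fy=8,interpolation=cv2.INTER_NEAREST))
E
```

```text
(no output)
```

View pics/w4.png

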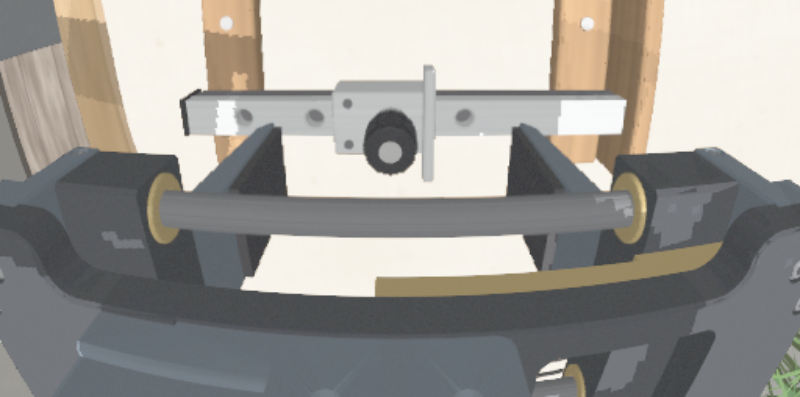

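View pics/s4.png

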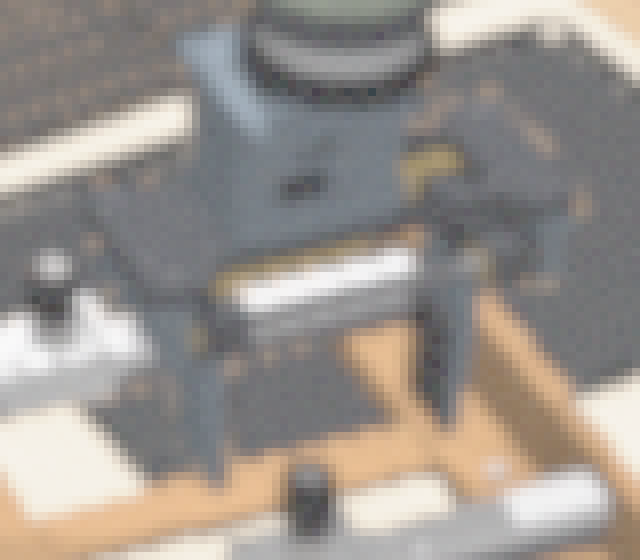

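```bash
python3 - <<'E'
from h import *
from scipy.optimize import least_squares
p=camera_params("wrist"); ps=camera_params("side"); s=env.state(); q=s["ee_pos"]; print(s["time_s"],q)
a=np.radians(81.44); X=np.array([np.cos(a),np.sin(a),0]); Y=np.array([np.sin(a),-np.cos(a),0])
for w,sd in (((180,211),(286.6,215.9)),((327,211),(315.6,208.5))):
  r=least_squares(lambda v:np.r_[projw(p,v)-w,proj(ps,v)-sd],q)
  d=r.x-q; print(r.x,"tool x,y,up",d@X,d@Y,d[2],r.fun)
# side-only: solve with up=0 / known y
E
```

```text
4.075 [ 584.19760566 -197.80926668   80.65606401]
[ 536.66656229 -180.00471501   98.87761191] tool x,y,up 10.531459159597404 -49.65169192516626 18.221547900382262 [ 0.58114366  0.2721412  -2.9218749  -0.35181282]
[ 637.56212286 -196.6430331    94.49499607] tool x,y,up 9.096285253088782 52.59647698853237 13.838932058929387 [ 0.63536433  0.20709663 -2.84057072  1.04337918]
```

```bash
python3 -m creep '{"offset":[[0,-0.0018,0],[0,0,0],[0,0,0],[0,0,0]],"rotation":[[0,0,0],[0,0,0],[0,0,0],[0,0,0]]}' 0.54 25
python3 - <<'E'
from h import *
import cv2
g=lambda a:(255*(a/255.)**.5).astype('uint8')
im=grab_frame("wrist")[170:300,160:350,::-1]
cv2.imwrite("pics/w5.png",cv2.resize(g(im),None,fx=4,fy=4,interpolation=cv2.INTER_CUBIC))
s=grab_frame("side")[155:225,260:340,::-1]
cv2.imwrite("pics/s5.png",cv2.resize(g(s),None,fx=8,fy=8,interpolation=cv2.INTER_NEAREST))
E
```

```text
time_s: 4.58
ee_pos: [582.0, -197.4, 80.2]
ee_rot: [180.0, -0.0, 81.4]
force: [0.5, 0.6, 0.1]
gripper_width: 54.0
```

View pics/w5.png

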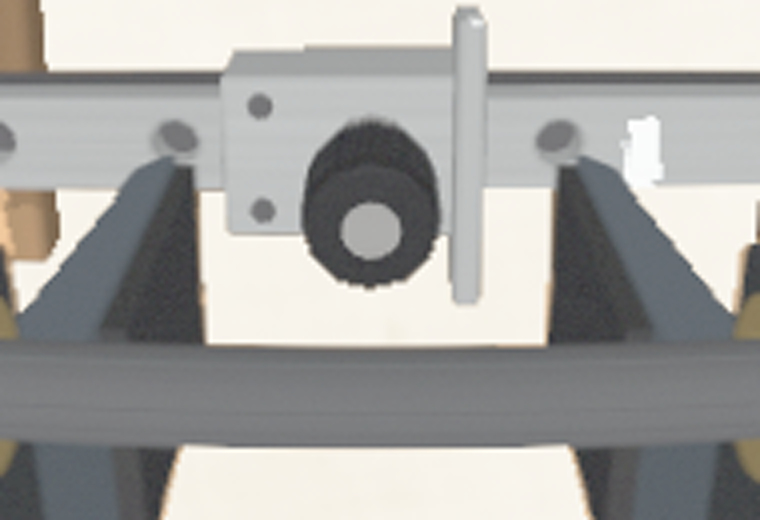

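View pics/s5.png

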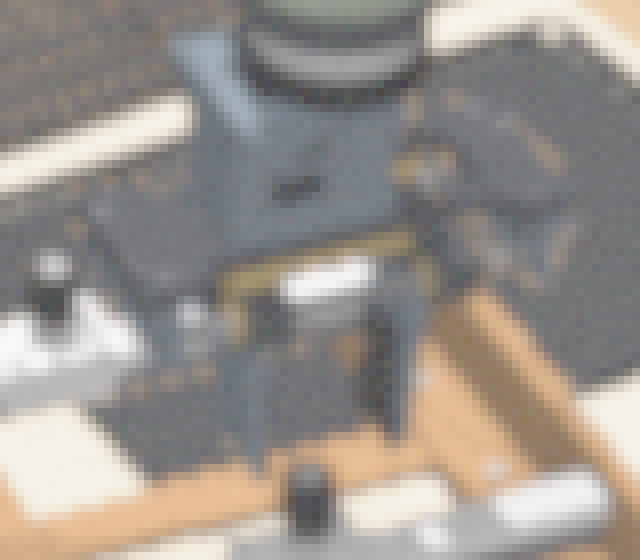

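```bash
python3 - <<'E'
from h import *
p=camera_params("wrist"); s=env.state(); q=s["ee_pos"]
ps=camera_params("side")
a=np.radians(81.44); X=np.array([np.cos(a),np.sin(a),0]); Y=np.array([np.sin(a),-np.cos(a),0])
R,t=np.array(p["R"]),p["t"]
for v in (211,256):
  th=(v-191.76)/297.3; w=R.T@(np.array([0,176*np.sin(th),176*np.cos(th)])-t); d=w-q; print(w,d@X,d@Y,d[2],proj(ps,w))
d=R.T@np.array([0,0,1]); print("cam",-R.T@t-q,d)
E
```

```text
[ 585.28653688 -178.6872829   121.13598192] 18.963649335891112 0.414515479811189 41.01530838068544 [296.53444115 205.0724101 ]
[ 581.68004708 -202.81568748  131.77252892] -5.432785802655476 0.4395930288483344 51.65185537773593 [299.97578929 206.80134733]
cam [ 11.84729928  75.98638442 207.20493258] [-0.03981637 -0.26446747 -0.96357232]
```

The picture disagrees with the stated TCP: the fingertips look about 40 mm above the reported TCP. Closing here settles it, because the jaws either stop on the knob at 24 mm or pass over it.

```bash
python3 -m creep '{"offset":[[0,0,0],[0,0,0],[0,0,0],[0,0,0]],"rotation":[[0,0,0],[0,0,0],[0,0,0],[0,0,0]]}' 0.85 25
python3 - <<'E'
from h import *
import cv2
g=lambda a:(255*(a/255.)**.5).astype('uint8')
im=grab_frame("wrist")[170:300,160:350,::-1]
cv2.imwrite("pics/w6.png",cv2.resize(g(im),None,fx=4,fy=4,interpolation=cv2.INTER_CUBIC))
s=grab_frame("side")[155:225,260:340,::-1]
cv2.imwrite("pics/s6.png",cv2.resize(g(s),None,fx=8,fy=8,interpolation=cv2.INTER_NEAREST))
print(env.state()["gripper_width"])
E
```

```text
time_s: 5.18
ee_pos: [582.0, -197.4, 80.1]
ee_rot: [180.0, -0.0, 81.4]
force: [0.2, -0.4, 0.4]
gripper_width: 13.6
13.730597313488412
```

View pics/w6.png

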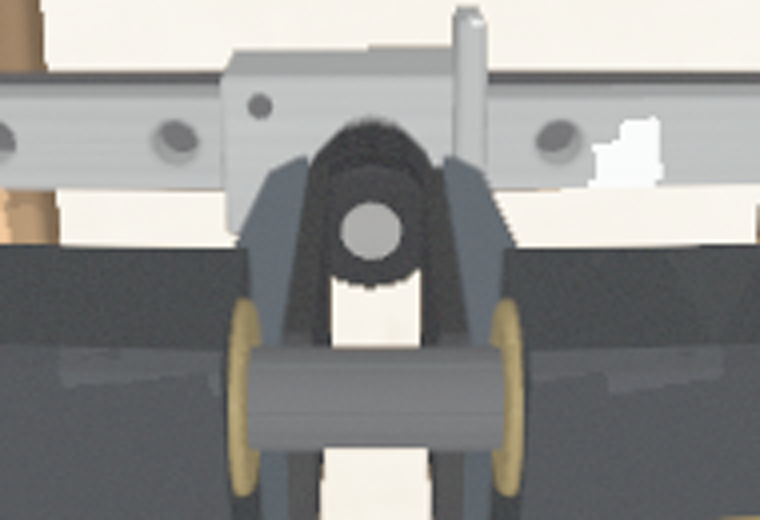

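View pics/s6.png

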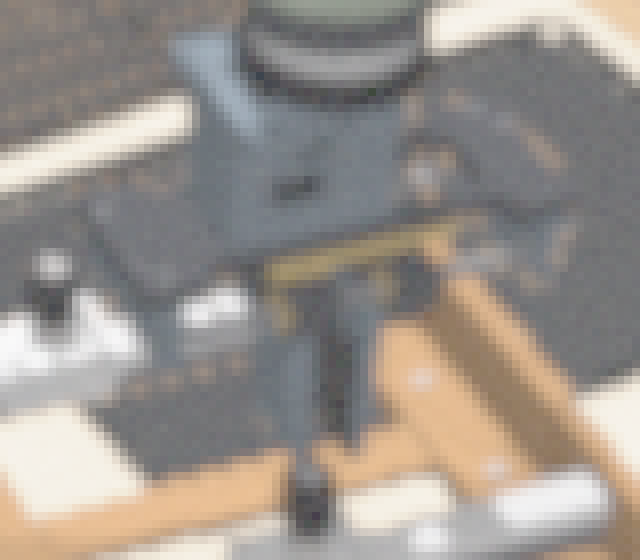

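Confirmed: the jaws shut to 13.6 mm above the knob, so the real fingertips are about 40 mm behind the reported TCP. I'll reopen, go down in steps and check by picture.

```bash
python3 -m creep '{"offset":[[0,0,0],[0,0,0],[0,0,0],[0,0,0]],"rotation":[[0,0,0],[0,0,0],[0,0,0],[0,0,0]]}' 0.4 25
python3 -m creep '{"offset":[[0,-0.0005,0.01],[0,0,0.01],[0,0,0.01],[0,0,0]],"rotation":[[0,0,0],[0,0,0],[0,0,0],[0,0,0]]}' 0.4 25
python3 - <<'E'
from h import *
import cv2
g=lambda a:(255*(a/255.)**.5).astype('uint8')
im=grab_frame("wrist")[170:300,160:350,::-1]
cv2.imwrite("pics/w7.png",cv2.resize(g(im),None,fx=4,fy=4,interpolation=cv2.INTER_CUBIC))
s=grab_frame("side")[170:240,260:340,::-1]
cv2.imwrite("pics/s7.png",cv2.resize(g(s),None,fx=8,fy=8,interpolation=cv2.INTER_NEAREST))
print(env.state()["gripper_width"])
E
```

```text
time_s: 5.78
ee_pos: [582.0, -197.4, 80.1]
ee_rot: [180.0, -0.0, 81.4]
force: [0.6, -0.3, -0.1]
gripper_width: 50.7
time_s: 6.28
ee_pos: [580.6, -197.0, 48.7]
ee_rot: [-179.9, -0.0, 81.4]
force: [-0.4, 0.3, -0.6]
gripper_width: 54.9
55.135097792382886
```

View pics/w7.png

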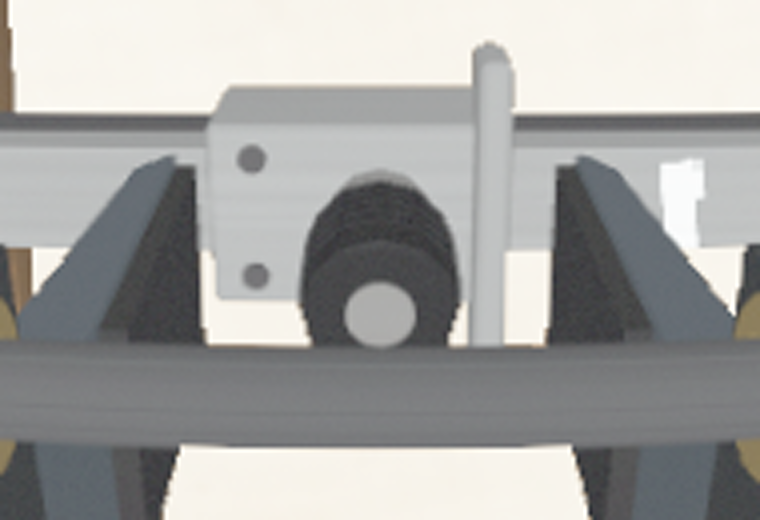

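View pics/s7.png

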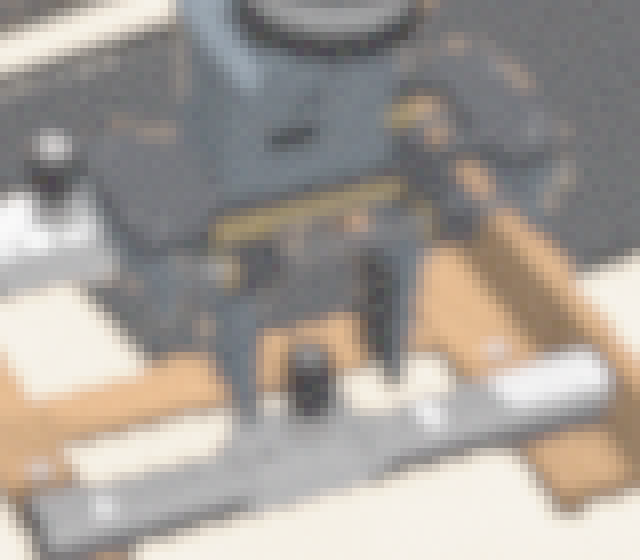

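```bash
python3 -m creep '{"offset":[[0,0.0007,0.006],[0,0,0.0055],[0,0,0],[0,0,0]],"rotation":[[0,0,0],[0,0,0],[0,0,0],[0,0,0]]}' 0.4 25
python3 - <<'E'
from h import *
import cv2
g=lambda a:(255*(a/255.)**.5).astype('uint8')
im=grab_frame("wrist")[170:300,160:350,::-1]
cv2.imwrite("pics/w8.png",cv2.resize(g(im),None,fx=4,fy=4,interpolation=cv2.INTER_CUBIC))
s=grab_frame("side")[170:240,260:340,::-1]
cv2.imwrite("pics/s8.png",cv2.resize(g(s),None,fx=8,fy=8,interpolation=cv2.INTER_NEAREST))
E
```

```text
time_s: 6.88
ee_pos: [582.3, -197.4, 38.6]
ee_rot: [180.0, -0.0, 81.4]
force: [0.8, -0.3, -1.1]
gripper_width: 54.5
```

View pics/w8.png

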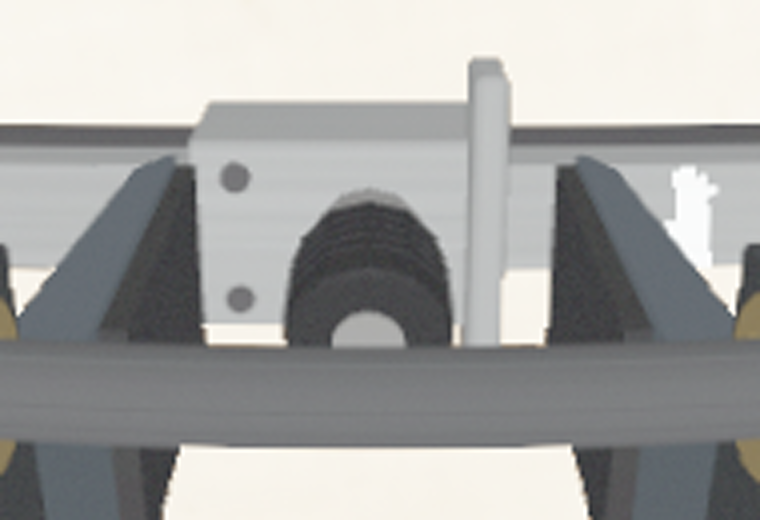

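View pics/s8.png

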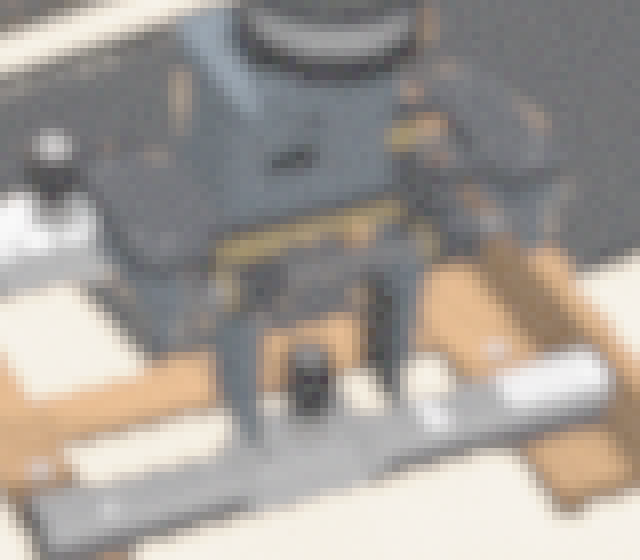

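```bash
python3 -m creep '{"offset":[[0,-0.0009,0],[0,0,0],[0,0,0],[0,0,0],[0,0,0]],"rotation":[[0,0,0],[0,0,0],[0,0,0],[0,0,0],[0,0,0]]}' 1 30
python3 - <<'E'
from h import *
import cv2
g=lambda a:(255*(a/255.)**.5).astype('uint8')
im=grab_frame("wrist")[170:300,160:350,::-1]
cv2.imwrite("pics/w9.png",cv2.resize(g(im),None,fx=4,fy=4,interpolation=cv2.INTER_CUBIC))
s=env.state(); print(s["ee_pos"],s["force"],s["torque"],s["gripper_width"])
E
```

```text
time_s: 7.6
ee_pos: [581.3, -197.3, 38.7]
ee_rot: [180.0, -0.0, 81.4]
force: [-0.1, 0.1, 0.1]
gripper_width: 23.6
[ 581.33120198 -197.28456578   38.67075819] [-0.31993445 -0.3186769   1.03754573] [-0.12704886  0.1425852   0.02211259] 23.542877154638205
```

View pics/w9.png

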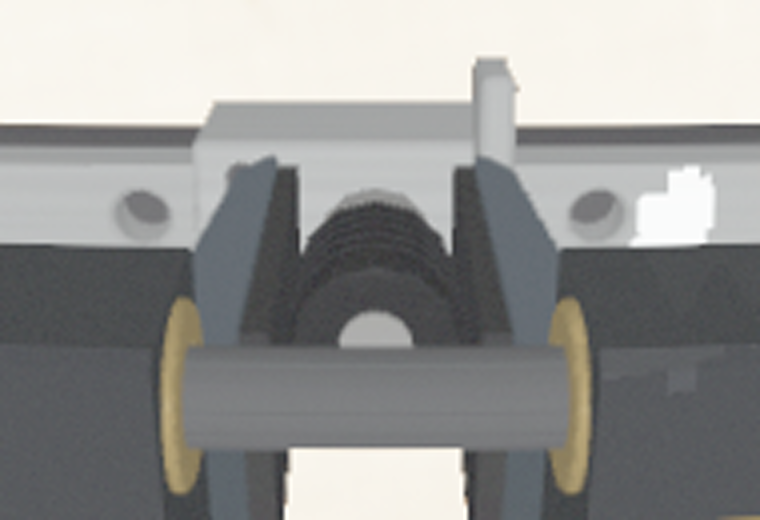

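The knob is gripped at 23.6 mm with no side load. Next I'll pull up 13 mm.

```bash
python3 -m creep '{"offset":[[0,0,-0.004],[0,0,-0.004],[0,0,-0.005],[0,0,0],[0,0,0]],"rotation":[[0,0,0],[0,0,0],[0,0,0],[0,0,0],[0,0,0]]}' - 30
```

```text
time_s: 8.28
ee_pos: [581.1, -197.2, 51.5]
ee_rot: [-180.0, -0.0, 81.4]
force: [0.3, -1.0, -5.6]
gripper_width: 23.6
```

The spring force reads 5.6 N with a 12.8 mm lift, so the pin is out. Now I'll slide towards the front along tool -y.

```bash
python3 -m creep '{"offset":[[0,-0.006,0],[0,-0.01,0],[0,-0.01,0],[0,-0.01,0],[0,0,0]],"rotation":[[0,0,0],[0,0,0],[0,0,0],[0,0,0],[0,0,0]]}' - 30
python3 - <<'E'
from h import *
import cv2
g=lambda a:(255*(a/255.)**.5).astype('uint8')
im=grab_frame("wrist")[150:300,160:350,::-1]
cv2.imwrite("pics/w10.png",cv2.resize(g(im),None,fx=4,fy=4,interpolation=cv2.INTER_CUBIC))
s=env.state(); print(s["ee_pos"],s["force"],s["torque"],s["gripper_width"])
E
```

```text
time_s: 8.9
ee_pos: [543.9, -191.7, 51.6]
ee_rot: [-179.9, -0.0, 81.4]
force: [-1.2, -0.3, -5.0]
gripper_width: 23.6
[ 544.47991302 -191.71381537   51.62481425] [-0.64407685 -0.05772918 -5.00431307] [-0.2121686   0.23189065 -0.00795895] 23.312974795585138
```

View pics/w10.png

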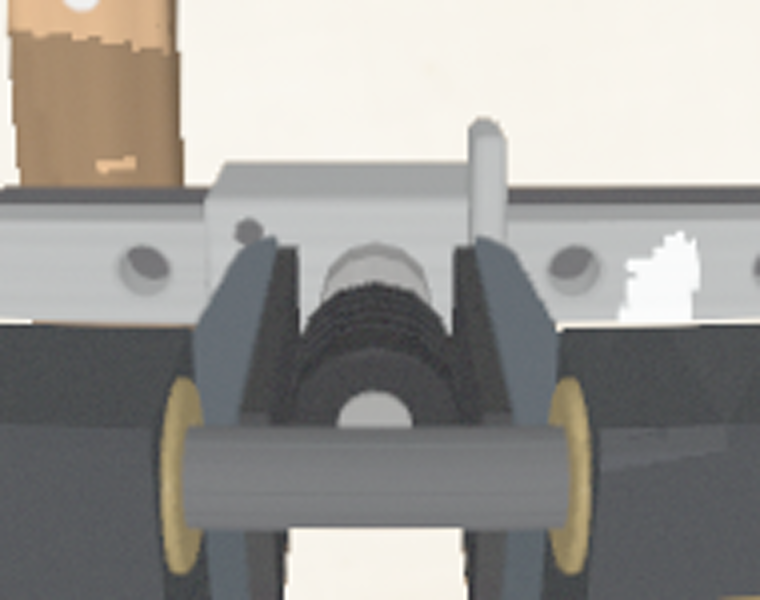

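```bash
python3 -m creep '{"offset":[[0,-0.0027,0],[0,0,0],[0,0,0.003],[0,0,0],[0,0,0]],"rotation":[[0,0,0],[0,0,0],[0,0,0],[0,0,0],[0,0,0]]}' - 30;python3 -m creep '{"offset":[[0,0,0.002],[0,0,0.001],[0,0,0],[0,0,0]],"rotation":[[0,0,0],[0,0,0],[0,0,0],[0,0,0]]}' - 30
```

```text
time_s: 9.57
ee_pos: [543.1, -191.5, 48.5]
ee_rot: [-180.0, -0.0, 81.4]
force: [1.1, -0.3, -5.7]
gripper_width: 23.4
time_s: 10.07
ee_pos: [543.2, -191.5, 45.7]
ee_rot: [180.0, -0.0, 81.4]
force: [0.4, -1.2, -5.7]
gripper_width: 23.7
```

```bash
python3 -m creep '{"offset":[[0,-0.0012,0],[0,0,0],[0,0,0.0015],[0,0,0],[0,0,0]],"rotation":[[0,0,0],[0,0,0],[0,0,0],[0,0,0],[0,0,0]]}' - 30
```

```text
time_s: 10.7
ee_pos: [541.9, -191.3, 44.1]
ee_rot: [-180.0, -0.0, 81.4]
force: [1.1, -1.1, -4.9]
gripper_width: 23.6
```

```bash
python3 -m creep '{"offset":[[0,0,0.0015],[0,0,0.0015],[0,0,0],[0,0,0]],"rotation":[[0,0,0],[0,0,0],[0,0,0],[0,0,0]]}' - 30; python3 -m creep '{"offset":[[0,0,0.001],[0,0,0.001],[0,0,0],[0,0,0]],"rotation":[[0,0,0],[0,0,0],[0,0,0],[0,0,0]]}' - 30
python3 - <<'E'
from h import *
import cv2
g=lambda a:(255*(a/255.)**.5).astype('uint8')
im=grab_frame("wrist")[150:300,160:350,::-1]
cv2.imwrite("pics/w11.png",cv2.resize(g(im),None,fx=4,fy=4,interpolation=cv2.INTER_CUBIC))
s=env.state(); print(s["ee_pos"],s["force"],s["torque"],s["gripper_width"])
E
```

```text
time_s: 11.2
ee_pos: [541.9, -191.3, 41.1]
ee_rot: [-180.0, -0.0, 81.4]
force: [1.3, -0.7, -4.8]
gripper_width: 23.2
time_s: 11.7
ee_pos: [541.9, -191.3, 39.1]
ee_rot: [180.0, -0.0, 81.4]
force: [0.5, -1.0, -4.0]
gripper_width: 23.1
[ 541.88906014 -191.3314178    39.10030883] [-0.38297617 -1.43192032 -4.12809914] [-0.23388713 -0.06668575  0.02898584] 23.213042383300387
```

View pics/w11.png

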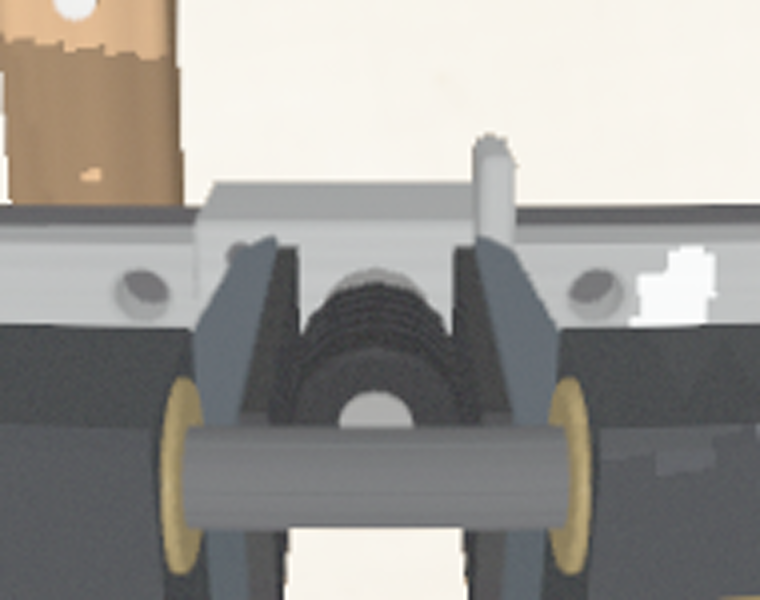

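```bash
python3 -m creep '{"offset":[[0,0,0.0006],[0,0,0],[0,0,0]],"rotation":[[0,0,0],[0,0,0],[0,0,0]]}' - 30;  python3 -m creep '{"offset":[[0,0,0.0005],[0,0,0],[0,0,0]],"rotation":[[0,0,0],[0,0,0],[0,0,0]]}' - 30
```

```text
time_s: 12.12
ee_pos: [541.9, -191.4, 38.7]
ee_rot: [180.0, -0.0, 81.4]
force: [0.2, -1.5, -2.8]
gripper_width: 23.1
time_s: 12.5
ee_pos: [542.2, -191.4, 38.6]
ee_rot: [179.9, 0.0, 81.4]
force: [-0.6, -0.7, 4.2]
gripper_width: 23.1
```

The load flipped from -2.8 N to +4.2 N at z = 38.6, which matches the starting home height of 38.7. That puts the pin on its seat. One last look before handing in.

```bash
python3 - <<'E'
from h import *
import cv2
g=lambda a:(255*(a/255.)**.6).astype('uint8')
s=grab_frame("side")[160:290,225:365,::-1]
cv2.imwrite("pics/s12.png",cv2.resize(g(s),None,fx=4,fy=4,interpolation=cv2.INTER_CUBIC))
t=grab_frame("top")[:,:,::-1]; cv2.imwrite("pics/t12.png",t)
im=grab_frame("wrist")[:,:,::-1]; cv2.imwrite("pics/w12.png",cv2.resize(g(im),(800,600)))
s=env.state(); print(s["time_s"],s["ee_pos"],s["force"],s["gripper_width"])
E
```

```text
12.65 [ 542.26795612 -191.46794126   38.58983075] [-1.70920217  0.54356649  4.75413554] 23.306840804270713
```

View pics/s12.png

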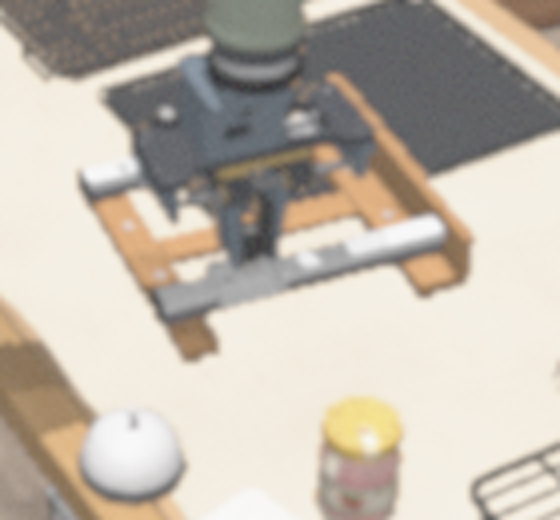

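View pics/w12.png

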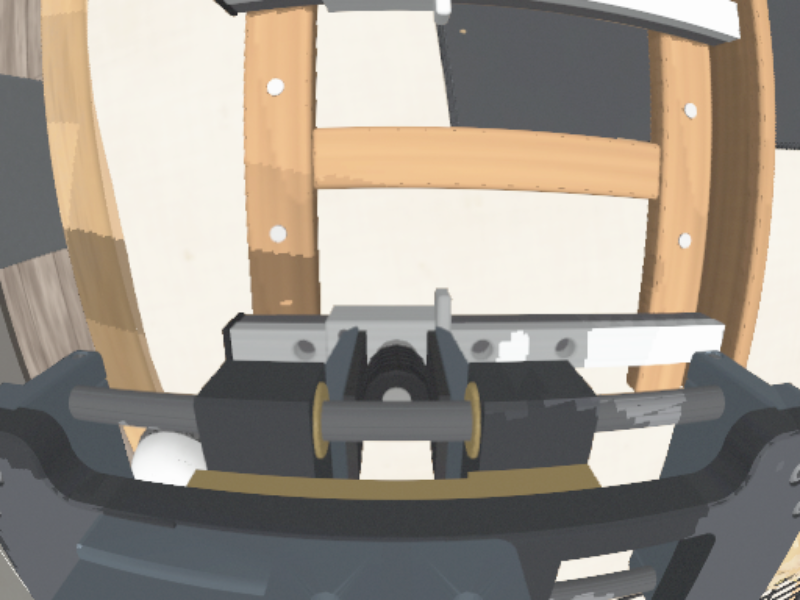

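View pics/t12.png

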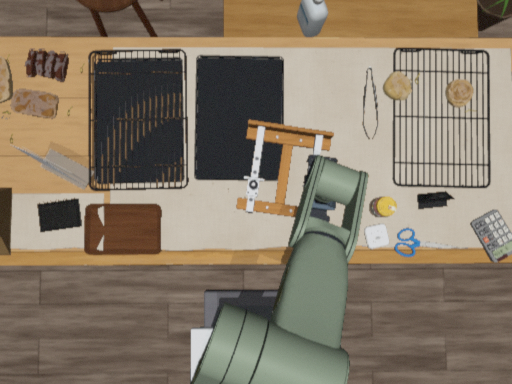

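The wrist view shows the moved stop at (395, 370) with two open holes behind it and one in front. Its cross plate at (443, 300) lines up with the other stop's plate at (443, 10). The bell, jar, tray and left stop are where they were.

```bash
python3 -c "
from workcell import env
env.job_done(); s=env.state(); print(s['time_s'],s['ee_pos'],s['force'],s['gripper_width'])"
```

```text
the job is handed in; nothing more can be done
the job is handed in; nothing more can be done
```

I moved the right-hand stop one hole towards the front and handed the job in at about 12.7 s, with the gripper still holding the knob. I gripped the knob, pulled it up about 13 mm against the spring, slid it about 40 mm forward and let the pin down.

**Last checks:**
- **Pin home:** the reported tool height is 38.6 mm, against 38.7 mm when I first gripped the knob with the pin home. The vertical force flipped from -2.8 N to about +4.5 N as the pin seated.
- **Stop position:** measured travel was about 40 mm. The wrist picture shows two free holes behind the stop and one in front, and its plate is level with the other stop's.
- **Grip:** jaw opening is steady at about 23 mm on the 24 mm knob, at 30 N.
- **Surroundings:** the other stop, tray, jar and bell look unmoved in the pictures.

**What disagreed:**
- **Fingertip position:** the real fingertips sit about 40 mm behind the reported TCP, not at it as described. My first closing at the stated height passed above the knob without touching it, so I set the grip height from the pictures instead.
- **After handing in:** the system returned only that nothing more could be done, so I have no reading from after that point.

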